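Clip the key fob onto the desk staple

ROBOT

A 6-joint arm with a two-finger parallel gripper is mounted at the origin on the work surface. World frame = base frame: x ahead of the robot, y to its left, z up, the work surface at z = 0. Lengths are in m, angles in rad, forces in N, time in s.
With the tool pointing down it reaches from about 0.325 to 0.9 m from the base axis. Payload 6.1 kg.
Tool frame: the origin (TCP) lies midway between the tips of the shut fingers; the grasp point (between the pads) lies 19 mm behind it; z points along the fingers, y is the line along which they close (so a half turn about z gives the same grasp; the last joint's range is limited). The gripper opens to 85 mm and grips with 20 to 120 N. Pads are 22 mm wide; open, the fingers measure 114 mm over their backs; the gripper's body (76 mm by 85 mm) begins 54 mm behind the grasp point. The pads swing forward as they close: fully open they stand 13 mm farther back than shut.
Start: joints at [1.183, 0.22, 1.526, -0, 1.395, -0.126], TCP at [0.162, 0.604, 0.201] pointing down, gripper open.
Joint ranges: [-2.98, 2.98], [-0.91, 2.08], [0.09, 2.57], [-1.24, 4.39], [0.2, 2.65], [-2.68, 2.68]. Speed limits (rad/s): [2.57, 2.57, 3.01, 3.14, 3.14, 3.14].

INTERFACE

Orientations are given as a 3x3 rotation matrix whose columns are the frame's x, y, z axes.
In Python, from cell import * gives the robot as it stands.
- The arm moves only by the shell command python3 -m jog 'ROWS' [OPENING] [FORCE]. ROWS is JSON, a list of rows, each an object with "travel": the shift along the tool's x, y, z in mm, a list of three; "delta_rot": the turn, a rotation vector about the tool's x, y, z in rad, a list of three. In form: [{"travel": [tx, ty, tz], "delta_rot": [rx, ry, rz]}, ...]. A call has exactly 8 rows; each row shifts and turns the commanded pose from where the row before left it, along the tool's axes as they then stand; what a row does not reach is not made up. A row lasts 1/8 s, in which the tool goes at most 62.5 mm and 10.7 degrees, less where a joint would pass 70% of its speed; a pose out of reach is approached as far as the arm can. A call with a gripper value outside its range is refused whole. OPENING is the finger opening in mm, from 0 to 85.4, set as the call begins (- or left out, the last holds). The fingers move at their own pace and stop on an object; FORCE is the grip in N (left out, the last holds). Time passes only in rows, so rows that do not move let the fingers close, or fill a call up. It gives the time, the measured TCP pose, the force, the opening and the grip force at its end, in the units of the state.
- state(): the state, without advancing time (a new reading comes with each control period).
- camera(name): name is "scene" or "top" or "wrist"; returns a dict with "pixels" (420x560x3 uint8, blue, green, red), "z_map" (420x560 float32, m along the optical axis (not along the pixel's ray), 0 where there is no reading), "intrinsics" (3x3 intrinsics, pixels), "k1" (the pictures are not rectified: a ray, as slopes to the right and down, at radius r is drawn at 1 + k1 r^2 times it, then the intrinsics apply), "world_to_cam" (4x4, takes a point from world to camera coordinates); the wrist camera has in their place "mount" (4x4, takes a point from camera to tool coordinates, whose origin is the TCP and whose axes are the flange's). Camera axes: x right, y up, looking along -z (the intrinsics and any distortion apply to the point x, -y, -z); pixel columns grow to the right and rows downward; lengths in m; the calibration is good to about 2 mm. A picture is of the moment at which its call begins: read the wrist's pose just before it.
- finish_job(): hands the job in; it is judged then, once.
Trained networks look in the newest picture that a camera, given by its name, has taken for a name from the list of things; names that differ only in an ending like _2 or _b are one class to them, and where a whole thing is asked for, a point or a joint stands for the part that bears it (a point fixed in the world has none). Each returns a list of dicts, best first, with "score" (0 to 1); they miss things now and then, are a little off and sometimes report something else, mostly with a low value. They report only what shows in the picture. A call takes as long as a camera call.
- search_frame(camera, query): "extent" ([left, top, right, bottom] in pixels, round what is visible of it).
- silhouettes(camera, query): "pixels" (420x560 bool, what is visible of it) and "extent" ([left, top, right, bottom] in pixels, round what is visible of it).
The state is a dict: "time_s": time; "joint_positions": joint angles; "qd": joint speeds; "joint_torque": joint torques, N m; "tool_pos": TCP position; "tool_rot": TCP orientation; "ft_force": force on the tool from outside, world axes, zero at the start; "wrist_torque": the same for the moment, N m; "gripper_width": opening from 0.0 (shut) to 1.0 (fully open); "grip_force": force on a finger pad.
Only numpy, scipy, OpenCV 4.12 (cv2) and the standard library are available. Lean on these libraries where they do the work, as an engineer would, in place of code of your own. Each camera call takes 0.05 s, during which the arm holds its last target. There are 200 camera calls.

TASK

Lift the snap hook out of its birch stand by its navy fob and push it straight down over the crossbar of the upright steel staple, slowly and gently, until the crossbar has opened the sprung gate and the gate has snapped shut beneath it. Then tug the hook gently upward to feel that the shut gate holds, lower it slowly until it hangs on the crossbar, and let go. Never force or drop it, and leave the other things on the desk where they are.

Things in the scene. Friction and masses are not known exactly. Their poses are not given: they have to be found in the camera images.
- key_clip: Loose steel snap hook with a navy key fob on top, 140 g give or take 30 %, upright in the stand's slot. Origin: middle, at the underside of its feet; z up, y along the hook, x across it. Flat C frame 12 mm thick: thin arm at y -44 to -38, stout arm at y 10 to 30 mm (14 to 30 in the lowest 6 mm), closed on top by a shallow arch, open below. The staple's crossbar must run along its x
- clip_fob (a point): Centre of the fob, the handle (x 0, y -2, z 69 mm in key_clip's frame): a block 16 mm wide (x), 60 mm long (y), 34 mm tall, from z = 52 to 86 mm of key_clip; to be pinched from above across x
- clip_mouth (a point): Where the crossbar should enter (x 0, y 0, z 0 in key_clip's frame), give or take 3 mm in y: the mouth in the hook's underside reaches from the gate's hinge at y = -28 mm to the stout arm at y = 10 mm and is shut by the gate
- clip_arch (a point): Peak of the arch's underside on key_clip (x 0, y 0, z 45 mm in its frame; the arch is 2 to 6 mm lower at the arms): here the crossbar's top touches when the hook hangs on it or is pushed fully down. Stiff steel on steel: meet it at about 10 mm/s; over 35 N is too much
- gate (a joint): Angle of the sprung gate, rad: 0 shut (cannot swing outward) to 1.1 (up, inside the hook). A 6 mm steel rod hinged at y -28, z 6 mm of key_clip, free end at y 9 mm. Pushing it open with the crossbar at y = 0 takes 2 to 6 N, up to 0.8 rad; it snaps shut (spring) once the crossbar's top is about 36 mm above the hook's underside, 9 mm short of the arch, where the push turns hard
- stand: Birch plywood stand, fixed, 60 x 100 x 26 mm, with a slot 15 mm wide along its y; origin centre of underside; the slot's floor is at z = 8 mm
- staple: Fixed dark steel block 76 (x) x 56 (y) x 22 mm; origin centre of underside, z up. A U of 6 mm round steel rod stands in it: legs at x -22 and 22 mm, and a level crossbar along the block's x, centred over the origin. The legs are screwed in to an unknown depth: the crossbar's top is 75 to 91 mm above the desk, this pose does not tell where. It does not give under load
- tealight: Bystander: glass tealight holder, 60 mm across, 45 mm tall; origin centre of underside
- saucer: Bystander: beige ceramic saucer, 140 mm across, 18 mm tall; origin centre of underside
- spoon: Bystander: brushed steel spoon, 150 mm long, lying; origin at its middle, underside
- pencil_case: Bystander: navy pencil case with a zip, 70 x 200 x 42 mm; origin centre of underside
- mug: Bystander: white mug, 80 mm across, 90 mm tall; origin centre of underside
- pencil_cup: Bystander: grey cup with pencils, 76 mm across, 150 mm tall with pencils; origin centre of underside
- eraser: Bystander: white eraser, 22 x 50 x 13 mm; origin centre of underside

How it is judged:
On the way, in this order (a step that is already met when the one before it is completed fails the run):
1. the crossbar pushes the gate open (value of joint gate above 0.45 rad and horizontal distance between clip_arch and staple below 0.015 m and contact force between key_clip and staple above 1 N), for 0.05 s.
2. the gate has snapped shut with the crossbar inside the hook (value of joint gate below 0.12 rad and horizontal distance between clip_arch and staple below 0.015 m and z of clip_arch in the frame of staple below 0.1025 m), for 0.05 s.
3. the hook is tugged upward and the shut gate holds on the crossbar (2 N or more) (value of joint gate below 0.12 rad and contact force between key_clip and staple above 2 N and z of clip_arch in the frame of staple above 0.1025 m), for 0.02 s.
At the end, for the whole second after the job is handed in: The snap hook hangs by its arch on the staple's crossbar (arch peak within 15 mm of the staple's centre seen from above, 68 to 96 mm above the staple's underside), tilted less than 0.5 rad, the gate shut (below 0.12 rad), at rest (below 0.03 m/s) and let go (value of joint gate below 0.12 rad and horizontal distance between clip_arch and staple below 0.015 m and z of clip_arch in the frame of staple between 0.068 and 0.096 m and linear speed of key_clip below 0.03 m/s and angle between key_clip's own z axis and vertical below 0.5 rad); the robot touches nothing.
It fails at once if the hook is forced on the staple (more than 35 N between them) (contact force between key_clip and staple above 35 N).
It fails at once if a bystander is moved by more than 30 mm (distance of any of tealight, saucer, spoon, pencil_case, mug, pencil_cup, eraser from where it was at the start of the episode above 0.03 m).
It also fails if it takes over 58 s, if anything falls off the work surface, if the arm or the gripper's body presses on something with over 40 N, if the wrist force passes 120 N, or if a joint passes its speed limit or range.

## Working session

There is one attempt and no reset: what is moved stays moved. The work goes in short steps, Python scripts to look and compute and a shell command to move; the robot and the scene stay as the last step left them, time stands still between calls to the robot, and variables do not carry over. Pictures are saved under pics/ and viewed, at most 10 in all, crops included, and the job is handed in when it is done.

```bash
mkdir -p pics; ls
cat > h.py <<'E'
from cell import *
import numpy as np, cv2
def cloud(c, mask, T=None):
    K=np.array(c["intrinsics"]); v,u=np.nonzero(mask&(c["z_map"]>0)); z=c["z_map"][v,u]
    d=np.c_[(u-K[0,2])/K[0,0],(v-K[1,2])/K[1,1]]; s=d.copy()
    for _ in range(20): s=d/(1+c["k1"]*(s**2).sum(1,keepdims=True))
    P=np.c_[s[:,0]*z,-s[:,1]*z,-z]
    if T is None: T=np.linalg.inv(np.array(c["world_to_cam"]))
    return P@T[:3,:3].T+T[:3,3]
def wristT(c,s):
    M=np.eye(4);M[:3,:3]=np.array(s["tool_rot"]);M[:3,3]=s["tool_pos"];return M@np.array(c["mount"])
E
python3 - <<'E'
from h import *
s=state();print(s)
for n in ["scene","top","wrist"]:
    c=camera(n);im=c["pixels"].copy();cv2.imwrite(f"pics/{n}0.png",im)
    T=wristT(c,s) if n=="wrist" else None
    print(n)
    for q in ["key_clip","clip_fob","stand","staple","tealight","saucer","spoon","pencil_case","mug","pencil_cup","eraser"]:
        r=silhouettes(n,q)
        for o in r[:2]:
            if o["score"]<.3: continue
            P=cloud(c,np.array(o["pixels"]),T)
            if len(P): print(q,round(o["score"],2),np.round(o["extent"]),np.round(np.median(P,0),3),np.round(np.percentile(P,3,axis=0),3),np.round(np.percentile(P,97,axis=0),3))
a=cv2.imread("pics/scene0.png");b=cv2.imread("pics/top0.png")
E
```

```text
pics
{'time_s': 0.0, 'joint_positions': array([ 1.18288478e+00,  2.21263129e-01,  1.52760574e+00, -3.89473029e-05,
        1.39469196e+00, -1.26103188e-01]), 'qd': array([-0.00062037,  0.00078038, -0.00078184,  0.00028691,  0.00071462,
       -0.00017846]), 'joint_torque': array([ 2.93520334e-04, -4.96903968e+01, -3.89391482e+01, -3.45270510e-04,
        1.08769120e-02,  2.11630223e-06]), 'tool_pos': array([0.16153361, 0.60307805, 0.19977922]), 'tool_rot': array([[-9.65925206e-01,  2.58820387e-01, -7.08976329e-04],
       [ 2.58821274e-01,  9.65923483e-01, -1.83644183e-03],
       [ 2.09508299e-04, -1.95736361e-03, -9.99998062e-01]]), 'ft_force': array([-0.09460424, -0.27301473, -0.37359945]), 'wrist_torque': array([-0.02673574,  0.01557906, -0.00974728]), 'grip_force': 0.0, 'gripper_width': 0.999416988386446}
scene
key_clip 0.89 [256. 144. 281. 177.] [ 0.482 -0.146  0.069] [ 0.464 -0.186  0.008] [ 0.489 -0.116  0.097]
clip_fob 0.83 [254. 144. 281. 178.] [ 0.482 -0.148  0.066] [ 0.429 -0.198  0.004] [ 0.489 -0.116  0.097]
stand 0.72 [248. 166. 294. 197.] [ 0.497 -0.127  0.023] [ 0.45
[... 1655 characters left out ...]
0.68 [262. 192. 285. 215.] [ 0.578 -0.008  0.008] [ 0.55  -0.031  0.001] [0.598 0.018 0.046]
saucer 0.65 [232. 116. 293. 168.] [0.733 0.014 0.01 ] [ 0.671 -0.046  0.002] [0.791 0.074 0.019]
pencil_case 0.63 [337. 119. 419. 156.] [ 0.723 -0.254  0.041] [ 0.689 -0.346  0.018] [ 0.76  -0.162  0.045]
mug 0.92 [ 74. 246. 124. 296.] [0.439 0.396 0.04 ] [0.378 0.348 0.002] [0.477 0.423 0.091]
mug 0.39 [312. 228. 357. 260.] [ 0.468 -0.138  0.025] [ 0.445 -0.19   0.005] [ 0.505 -0.095  0.029]
pencil_cup 0.95 [414. 193. 465. 227.] [ 0.549 -0.384  0.056] [ 0.513 -0.409  0.002] [ 0.579 -0.34   0.137]
eraser 0.5 [273. 262. 293. 274.] [ 0.431 -0.02   0.012] [ 0.42  -0.041  0.009] [0.441 0.001 0.016]
wrist
```

View pics/top0.png

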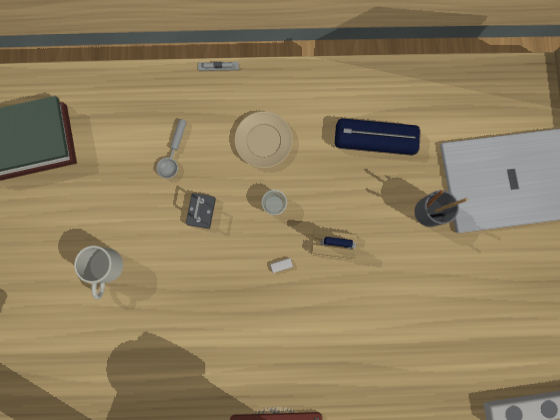

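View pics/scene0.png

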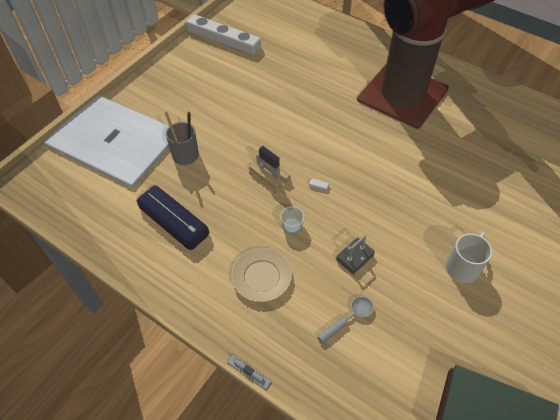

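The top view shows the fob at about (338,242) px in its stand, and the staple at (201,210). The crossbar runs roughly along image vertical. I'll fit the yaws next.

Run:
```python
from h import *
s=state()
def rect(P,n):
    r=cv2.minAreaRect((P[:,:2]*1000).astype(np.float32)); print(n,len(P),np.round(r,1) if 0 else r, np.round(P.mean(0),4))
for n in ["top","scene"]:
    c=camera(n); P=cloud(c,np.ones((420,560),bool))
    near=lambda x,y,r:P[(np.hypot(P[:,0]-x,P[:,1]-y)<r)]
    A=near(.475,-.145,.06); rect(A[(A[:,2]>.088)&(A[:,2]<.1)],n+" fob")
    B=A[A[:,2]>.088]; w,V=np.linalg.eigh(np.cov(B[:,:2].T));print("fobdir",V[:,1])
    A=near(.475,-.14,.08); rect(A[(A[:,2]>.02)&(A[:,2]<.032)],n+" stand")
    A=near(.562,.164,.07); rect(A[(A[:,2]>.016)&(A[:,2]<.027)],n+" block")
    B=A[A[:,2]>.06]; rect(B,n+" bar"); print(np.percentile(B[:,2],[50,90,98]))
    w,V=np.linalg.eigh(np.cov(B[:,:2].T));print("bardir",V[:,1])
c=camera("wrist");print(np.round(c["mount"],3),c["intrinsics"],c["k1"])
```

```text
top fob 204 ((476.6352844238281, -144.6621551513672), (59.835872650146484, 16.26956558227539), 81.10501861572266) [ 0.4765 -0.1443  0.0931]
fobdir [0.14691356 0.98914933]
top stand 676 ((476.60552978515625, -144.046630859375), (100.52352142333984, 54.82248306274414), 81.35299682617188) [ 0.4751 -0.1415  0.0255]
top block 695 ((562.432861328125, 164.97755432128906), (56.80881881713867, 76.25187683105469), 78.3976058959961) [0.5612 0.164  0.0217]
top bar 63 ((561.3674926757812, 165.20973205566406), (5.905875205993652, 48.190433502197266), 78.52735137939453) [0.5613 0.1649 0.0749]
[0.07521751 0.07778169 0.07874478]
bardir [-0.98182332  0.18979716]
scene fob 139 ((478.8917236328125, -147.7420196533203), (61.56938934326172, 17.773176193237305), 80.13369750976562) [ 0.4803 -0.1457  0.0941]
fobdir [0.15242328 0.98831531]
scene stand 415 ((478.8551940917969, -146.33676147460938), (102.23284912109375, 58.53296661376953), 81.9039535522461) [ 0.4876 -0.1406  0.026 ]
scene block 610 ((564.2939453125, 162.80206298828125), (57.344627380371094, 78.34171295166016), 78.32710266113281) [0.5685 0.1647 0.0224]
scene bar 63 ((565.91162109375, 161.84617614746094), (7.069926738739014, 50.567989349365234), 78.7990951538086) [0.5661 0.1626 0.074 ]
[0.07533826 0.07835409 0.07909887]
bardir [-0.97949798  0.201454  ]
[[ 0.001  0.967  0.257  0.063]
 [ 1.    -0.    -0.     0.001]
 [-0.     0.257 -0.967 -0.174]
 [ 0.     0.     0.     1.   ]] [[322.14056586   0.         285.08124475]
 [  0.         322.14056586 221.03831309]
 [  0.           0.           1.        ]] -0.06762878146970026
```

```bash
cat >> h.py <<'E'
from scipy.spatial.transform import Rotation as Ro
def tgtR(xdeg):  # tool x at yaw xdeg, z down
    a=np.radians(xdeg);x=np.array([np.cos(a),np.sin(a),0]);z=np.array([0,0,-1.]);return np.c_[x,np.cross(z,x),z]
def plan(p,xdeg,n,R=None,p0=None):
    s=state();R=np.array(s["tool_rot"]) if R is None else R;p0=np.array(s["tool_pos"]) if p0 is None else p0
    w=Ro.from_matrix(R.T@tgtR(xdeg)).as_rotvec()/n; d=(np.array(p)-p0)/n*1000
    for i in range(n): print(np.round((R@Ro.from_rotvec(w*i).as_matrix()).T@d,1).tolist(),np.round(w,4).tolist())
E
python3 -c "
from h import *
plan([.545,.165,.2],81.2,10)"
```

```text
[-48.4, -32.5, 0.1] [0.0, -0.0, 0.1463]
[-52.6, -25.1, 0.1] [0.0, -0.0, 0.1463]
[-55.7, -17.1, 0.1] [0.0, -0.0, 0.1463]
[-57.6, -8.8, 0.1] [0.0, -0.0, 0.1463]
[-58.3, -0.3, 0.1] [0.0, -0.0, 0.1463]
[-57.7, 8.1, 0.1] [0.0, -0.0, 0.1463]
[-55.9, 16.5, 0.1] [0.0, -0.0, 0.1463]
[-52.9, 24.4, 0.1] [0.0, -0.0, 0.1463]
[-48.8, 31.9, 0.1] [0.0, -0.0, 0.1463]
[-43.6, 38.6, 0.1] [0.0, -0.0, 0.1463]
```

```bash
python3 -m jog '[{"travel":[-48,-32,0],"delta_rot":[0,0,0.146]},{"travel":[-53,-25,0],"delta_rot":[0,0,0.146]},{"travel":[-56,-17,0],"delta_rot":[0,0,0.146]},{"travel":[-58,-9,0],"delta_rot":[0,0,0.146]},{"travel":[-58,0,0],"delta_rot":[0,0,0.146]},{"travel":[-58,8,0],"delta_rot":[0,0,0.146]},{"travel":[-56,16,0],"delta_rot":[0,0,0.146]},{"travel":[-53,24,0],"delta_rot":[0,0,0.146]}]'
python3 -m jog '[{"travel":[-49,32,0],"delta_rot":[0,0,0.146]},{"travel":[-44,39,0],"delta_rot":[0,0,0.146]},{"travel":[0,0,0],"delta_rot":[0,0,0]},{"travel":[0,0,0],"delta_rot":[0,0,0]},{"travel":[0,0,0],"delta_rot":[0,0,0]},{"travel":[0,0,0],"delta_rot":[0,0,0]},{"travel":[0,0,0],"delta_rot":[0,0,0]},{"travel":[0,0,0],"delta_rot":[0,0,0]}]'
python3 - <<'E'
from h import *
s=state();c=camera("wrist");cv2.imwrite("pics/w1.png",c["pixels"])
P=cloud(c,np.ones((420,560),bool),wristT(c,s))
A=P[np.hypot(P[:,0]-.562,P[:,1]-.164)<.06]
B=A[(A[:,2]>.018)&(A[:,2]<.026)];print("block",cv2.minAreaRect((B[:,:2]*1000).astype(np.float32)),np.median(B[:,2]))
B=A[(A[:,2]>.065)&(A[:,2]<.1)];print("bar",len(B),cv2.minAreaRect((B[:,:2]*1000).astype(np.float32)),B.mean(0),np.percentile(B[:,2],[5,25,50,75,95]))
D=P[(abs(P[:,2])<.01)];print("desk",np.median(D[:,2]))
print(s["tool_pos"],s["ft_force"])
plan([.477,-.1445,.2],81.2,6)
E
```

```text
time_s: 2.95
tool_pos: [0.4699, 0.251, 0.2013]
tool_rot: [[-0.136, 0.991, 0.001], [0.991, 0.136, 0.0], [0.0, 0.001, -1.0]]
ft_force: [0.9, 0.2, -0.2]
gripper_width: 0.999
grip_force: 0.0
time_s: 3.95
tool_pos: [0.546, 0.1647, 0.201]
tool_rot: [[0.15, 0.989, 0.0], [0.989, -0.15, 0.0], [0.0, 0.0, -1.0]]
ft_force: [-0.1, 0.2, 0.5]
gripper_width: 1.0
grip_force: 0.0
block ((565.0184936523438, 163.30535888671875), (56.427146911621094, 75.68566131591797), 78.70980834960938) 0.022845872427817826
bar 335 ((565.0503540039062, 163.53453063964844), (6.1103925704956055, 48.97560501098633), 78.87360382080078) [0.56482775 0.16398482 0.07595107] [0.07339904 0.07554317 0.07641322 0.07697133 0.07775801]
desk 0.0008728122382201664
[0.54596097 0.16471563 0.20099679] [-0.10250712  0.21942269  0.47813881]
[-52.7, -3.7, 0.2] [0.0, -0.0, 0.0005]
[-52.7, -3.6, 0.2] [0.0, -0.0, 0.0005]
[-52.7, -3.6, 0.2] [0.0, -0.0, 0.0005]
[-52.7, -3.6, 0.2] [0.0, -0.0, 0.0005]
[-52.7, -3.5, 0.2] [0.0, -0.0, 0.0005]
[-52.7, -3.5, 0.2] [0.0, -0.0, 0.0005]
```

View pics/w1.png

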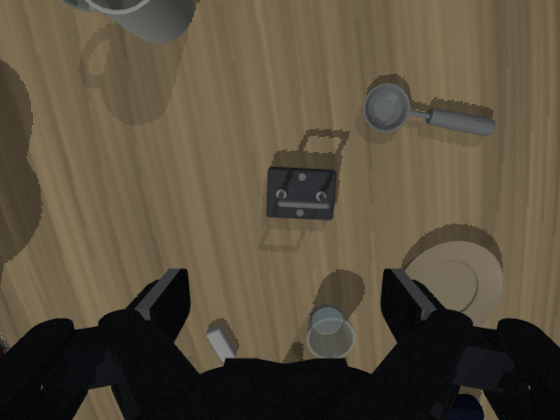

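The wrist view shows the staple at (301,194) px with the crossbar nearly horizontal in the image. The bar top is about 77 mm high. Next I move over the clip.

```bash
python3 -m jog '[{"travel":[-53,-4,0],"delta_rot":[0,0,0]},{"travel":[-53,-4,0],"delta_rot":[0,0,0]},{"travel":[-53,-4,0],"delta_rot":[0,0,0]},{"travel":[-53,-4,0],"delta_rot":[0,0,0]},{"travel":[-53,-3,0],"delta_rot":[0,0,0]},{"travel":[-51,-3,0],"delta_rot":[0,0,0]},{"travel":[0,0,0],"delta_rot":[0,0,0]},{"travel":[0,0,0],"delta_rot":[0,0,0]}]'
python3 - <<'E'
from h import *
s=state();c=camera("wrist");cv2.imwrite("pics/w2.png",c["pixels"])
P=cloud(c,np.ones((420,560),bool),wristT(c,s))
A=P[np.hypot(P[:,0]-.477,P[:,1]+.145)<.07]
B=A[(A[:,2]>.088)&(A[:,2]<.1)];print("fob",cv2.minAreaRect((B[:,:2]*1000).astype(np.float32)),np.median(B[:,2]))
B=A[(A[:,2]>.02)&(A[:,2]<.03)];print("stand",cv2.minAreaRect((B[:,:2]*1000).astype(np.float32)),np.median(B[:,2]))
print(s["tool_pos"],s["ft_force"],s["tool_rot"])
B=A[(A[:,2]>.03)&(A[:,2]<.085)]; u=(B[:,:2]-[.477,-.1445])@[.1530,.988]
print(np.histogram(u,bins=np.arange(-.06,.061,.005)))
E
```

```text
time_s: 5.0
tool_pos: [0.4769, -0.1445, 0.2009]
tool_rot: [[0.151, 0.989, 0.0], [0.989, -0.151, 0.001], [0.001, -0.0, -1.0]]
ft_force: [0.1, -0.4, 0.1]
gripper_width: 0.998
grip_force: 0.0
fob ((479.652587890625, -145.8867950439453), (59.080169677734375, 15.61865234375), 81.1028823852539) 0.09470024717401965
stand ((479.4810485839844, -145.1802215576172), (99.56884765625, 55.12562561035156), 81.4501953125) 0.026824889108593764
[ 0.47686296 -0.14447366  0.20088842] [ 0.13555288 -0.42623315  0.09392104] [[ 1.51219507e-01  9.88500203e-01  9.19774166e-05]
 [ 9.88500014e-01 -1.51219535e-01  6.11452156e-04]
 [ 6.18329363e-04 -1.54381600e-06 -9.99999809e-01]]
(array([ 0,  0,  0, 24,  0,  0,  0,  0,  0,  0,  0,  0,  0,  0,  0,  0,  0,
       62, 46,  0,  0,  0,  0,  0]), array([-6.00000000e-02, -5.50000000e-02, -5.00000000e-02, -4.50000000e-02,
       -4.00000000e-02, -3.50000000e-02, -3.00000000e-02, -2.50000000e-02,
       -2.00000000e-02, -1.50000000e-02, -1.00000000e-02, -5.00000000e-03,
       -2.77555756e-17,  5.00000000e-03,  1.00000000e-02,  1.50000000e-02,
        2.00000000e-02,  2.50000000e-02,  3.00000000e-02,  3.50000000e-02,
        4.00000000e-02,  4.50000000e-02,  5.00000000e-02,  5.50000000e-02,
        6.00000000e-02]))
```

View pics/w2.png

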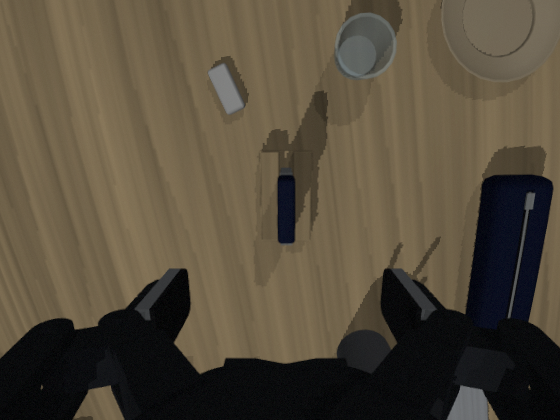

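The fob top is centred at (286,209) px. The histogram puts the thin arm on the −u side (u −45…−40 mm), so the clip's +y lies along tool +x. All three cameras agree on the fob-to-staple shift of (85.4, 309.6) mm. I'll grasp now.

```bash
python3 -m jog '[{"travel":[-1.4,1.7,30],"delta_rot":[0,0,0]},{"travel":[0,0,30],"delta_rot":[0,0,0]},{"travel":[0,0,25],"delta_rot":[0,0,0]},{"travel":[0,0,20],"delta_rot":[0,0,0]},{"travel":[0,0,15],"delta_rot":[0,0,0]},{"travel":[0,0,10],"delta_rot":[0,0,0]},{"travel":[0,0,7],"delta_rot":[0,0,0]},{"travel":[0,0,0],"delta_rot":[0,0,0]}]' 44
python3 -m jog '[{"travel":[0,0,0],"delta_rot":[0,0,0]},{"travel":[0,0,0],"delta_rot":[0,0,0]},{"travel":[0,0,0],"delta_rot":[0,0,0]},{"travel":[0,0,0],"delta_rot":[0,0,0]},{"travel":[0,0,0],"delta_rot":[0,0,0]},{"travel":[0,0,0],"delta_rot":[0,0,0]},{"travel":[0,0,0],"delta_rot":[0,0,0]},{"travel":[0,0,0],"delta_rot":[0,0,0]}]' 0 60
```

```text
time_s: 6.05
tool_pos: [0.4783, -0.1463, 0.0637]
tool_rot: [[0.15, 0.989, -0.0], [0.989, -0.15, 0.0], [0.0, -0.0, -1.0]]
ft_force: [1.0, 0.2, 0.1]
gripper_width: 0.516
grip_force: 0.0
time_s: 7.05
tool_pos: [0.4783, -0.1464, 0.0639]
tool_rot: [[0.15, 0.989, -0.0], [0.989, -0.15, 0.0], [0.0, -0.0, -1.0]]
ft_force: [-0.0, -0.1, 0.1]
gripper_width: -0.004
grip_force: 0.0
```

The fingers closed on nothing, so I'll look.

Run:
```python
from h import *
s=state();c=camera("wrist");d=camera("scene")
cr=cv2.resize(d["pixels"][90:220,190:350],None,fx=2.5,fy=2.5,interpolation=cv2.INTER_CUBIC)
cv2.imwrite("pics/w3.png",np.hstack([cv2.resize(c["pixels"],(400,325)),cr]))
```

```text
(no output)
```

View pics/w3.png

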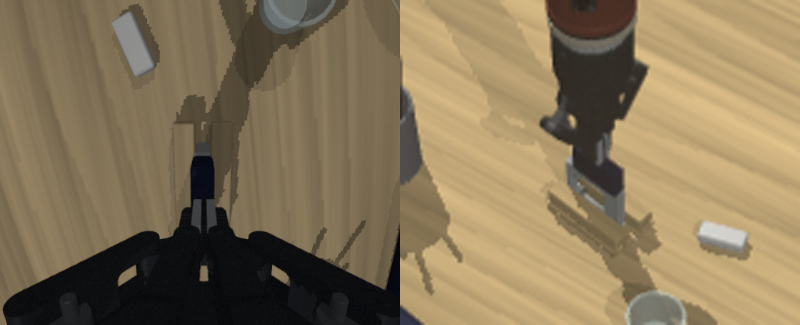

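Run:
```python
from h import *
s=state();c=camera("wrist");P=cloud(c,np.ones((420,560),bool),np.array(c["mount"]))
m=(abs(P[:,1])<.012)&(abs(P[:,0])<.08)&(P[:,2]>-.12)&(P[:,2]<.07)
Q=P[m]*1000
for x in range(-40,70,5):
    q=Q[(Q[:,0]>=x)&(Q[:,0]<x+5)]
    if len(q): print(x,len(q),"z(+down from TCP)",np.round(np.percentile(q[:,2],[2,25,50,75,98]),1),"y",np.round(np.percentile(q[:,1],[2,98]),1))
print(s["ft_force"],s["gripper_width"],s["grip_force"])
P=cloud(d:=camera("top"),np.ones((420,560),bool));A=P[(np.hypot(P[:,0]-.477,P[:,1]+.145)<.06)&(P[:,2]>.06)]
print(len(A),np.round(A[::10],3)[:12])
```

```text
-25 5 z(+down from TCP) [36.5 36.7 36.8 36.8 37.4] y [-11.8 -11.7]
-20 7 z(+down from TCP) [36.6 37.1 37.3 37.8 38.5] y [-11.8 -11.6]
-15 15 z(+down from TCP) [-76.2 -68.4 -67.2  37.1  37.5] y [-11.6   3.2]
-10 275 z(+down from TCP) [-83.1 -80.8 -79.1 -69.1 -13.3] y [-7.1  5.8]
-5 298 z(+down from TCP) [-81.  -79.6 -77.7 -69.   36.6] y [-11.4   5.5]
0 275 z(+down from TCP) [-95.8 -78.7 -73.  -68.8  36.5] y [-11.3   5.1]
5 1092 z(+down from TCP) [-105.6  -78.9  -58.5  -47.4  -28.6] y [-11.4  11.6]
10 5716 z(+down from TCP) [-119.6 -112.7  -85.6  -68.3  -30.3] y [-10.6  10.7]
15 4341 z(+down from TCP) [-119.5 -114.7 -108.9 -101.9  -29.8] y [-11.7  11.7]
20 445 z(+down from TCP) [-32.2 -31.  -30.5 -29.2  39. ] y [-11.1  11. ]
25 606 z(+down from TCP) [-31.9 -30.7 -29.4  -3.6  54.6] y [-11.   10.9]
30 828 z(+down from TCP) [-28.5 -10.1   8.4  37.6  55.6] y [-10.3  10.2]
35 261 z(+down from TCP) [36.1 37.4 54.3 55.2 56.3] y [-11.5  11.4]
40 269 z(+down from TCP) [36.1 37.4 54.  55.2 56. ] y [-11.4  11.8]
45 272 z(+down from TCP) [36.  37.7 54.1 55.1 56. ] y [-11.4  11.9]
50 288 z(+down from TCP) [37.3 55.5 62.5 63.1 64.3] y [-11.4  11.6]
55 231 z(+down from TCP) [61.7 62.7 63.1 63.6 64.3] y [-11.4  11.6]
60 230 z(+down from TCP) [61.7 62.5 63.  63.4 64.4] y [-11.3  11.6]
65 262 z(+down from TCP) [61.7 62.7 63.1 63.5 64.5] y [-11.3  11.5]
[ 0.26815466  0.53184474 -0.30634081] -0.0003504922519009095 0.0
4830 [[ 0.531 -0.12   0.456]
 [ 0.527 -0.114  0.461]
 [ 0.525 -0.11   0.467]
 [ 0.528 -0.128  0.448]
 [ 0.524 -0.118  0.463]
 [ 0.522 -0.106  0.468]
 [ 0.524 -0.123  0.452]
 [ 0.52  -0.104  0.469]
 [ 0.524 -0.123  0.443]
 [ 0.523 -0.136  0.45 ]
 [ 0.519 -0.111  0.469]
 [ 0.52  -0.128  0.458]]
```

Run:
```python
from h import *
s=state();c=camera("wrist");P=cloud(c,np.ones((420,560),bool),np.array(c["mount"]))*1000
for x0,x1 in((3,16),(16,33)):
  print("x",x0,x1)
  for z in range(-70,5,5):
    q=P[(P[:,0]>=x0)&(P[:,0]<x1)&(abs(P[:,1])<60)&(P[:,2]>=z)&(P[:,2]<z+5)]
    if len(q): print(z,len(q),np.histogram(q[:,1],bins=np.arange(-42,43,4))[0])
im=c["pixels"];cv2.imwrite("pics/w4.png",cv2.resize(im[190:390,190:390],(600,600),interpolation=cv2.INTER_CUBIC))
```

```text
x 3 16
-70 412 [  0   0   0   0   0   0   0   0   0  33 173 170  34   2   0   0   0   0
   0   0   0]
-65 241 [ 0  0  0  0  0  0  0  7  3 50 58 67 40  8  8  0  0  0  0  0  0]
-60 361 [ 0  0  0  0  0  0  0 25 59 45 56 54 49 57 16  0  0  0  0  0  0]
-55 337 [ 0  0  0  0  0  0  0 24 55 42 52 50 43 54 17  0  0  0  0  0  0]
-50 290 [ 0  0  0  0  0  0  0 20 42 40 44 46 40 46 12  0  0  0  0  0  0]
-45 260 [ 0  0  0  0  0  0  0 15 42 36 37 43 32 41 14  0  0  0  0  0  0]
-40 138 [ 0  0  0  0  0  0  0  0 20 20 28 25 25 19  1  0  0  0  0  0  0]
-35 377 [  0   0   0   0   0   0   0   0   8 114  98 115  42   0   0   0   0   0
   0   0   0]
-30 106 [ 0  0  0  0  0  0  0  0 43 22  5  2 34  0  0  0  0  0  0  0  0]
x 16 33
-35 784 [  0   0   0   0   0   0   0   0  16 213 226 237  92   0   0   0   0   0
   0   0   0]
-30 293 [ 0  0  0  0  0  0  0  0 39 60 50 57 87  0  0  0  0  0  0  0  0]
-25 67 [ 0  0  0  0  0  0  0  0  3 19 16 17 12  0  0  0  0  0  0  0  0]
-20 63 [ 0  0  0  0  0  0  0  0  3 17 19 15  9  0  0  0  0  0  0  0  0]
-15 63 [ 0  0  0  0  0  0  0  0  3 14 15 20 11  0  0  0  0  0  0  0  0]
-10 52 [ 0  0  0  0  0  0  0  0  0 16 14 13  9  0  0  0  0  0  0  0  0]
-5 46 [ 0  0  0  0  0  0  0  0  2 12 12 14  6  0  0  0  0  0  0  0  0]
0 120 [ 0  0  0  0  0  0  0  0  1 33 38 37 11  0  0  0  0  0  0  0  0]
```

View pics/w4.png

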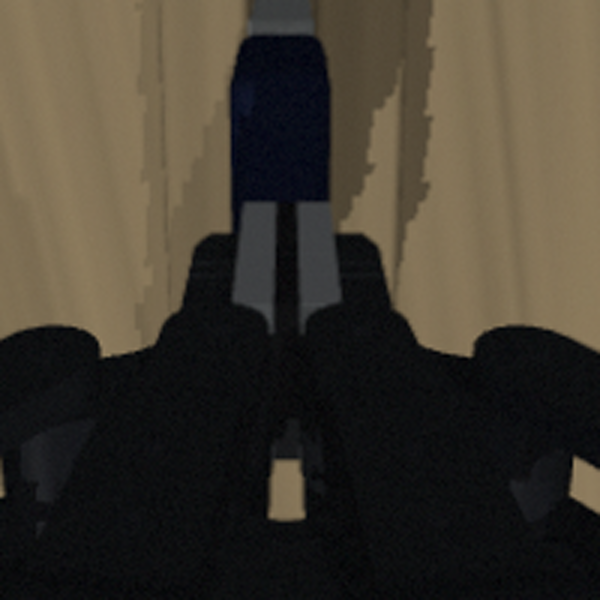

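```bash
python3 -m jog '[{"travel":[0,0,0],"delta_rot":[0,0,0]},{"travel":[0,0,0],"delta_rot":[0,0,0]},{"travel":[0,0,0],"delta_rot":[0,0,0]},{"travel":[0,0,0],"delta_rot":[0,0,0]},{"travel":[0,0,0],"delta_rot":[0,0,0]},{"travel":[0,0,0],"delta_rot":[0,0,0]},{"travel":[0,0,0],"delta_rot":[0,0,0]},{"travel":[0,0,0],"delta_rot":[0,0,0]}]' 44 60
python3 - <<'E'
from h import *
s=state();c=camera("wrist");P=cloud(c,np.ones((420,560),bool),np.array(c["mount"]))*1000
for z in range(-70,25,5):
    q=P[(P[:,0]>=-15)&(P[:,0]<18)&(abs(P[:,1])<60)&(P[:,2]>=z)&(P[:,2]<z+5)]
    if len(q): print(z,len(q),np.histogram(q[:,1],bins=np.arange(-52,53,4))[0])
cv2.imwrite("pics/w5.png",cv2.resize(c["pixels"][150:400,130:430],(600,500),interpolation=cv2.INTER_CUBIC))
E
```

```text
time_s: 8.3
tool_pos: [0.4783, -0.1464, 0.0639]
tool_rot: [[0.15, 0.989, 0.0], [0.989, -0.15, -0.0], [-0.0, 0.0, -1.0]]
ft_force: [0.8, -0.5, -0.8]
gripper_width: 0.513
grip_force: 0.0
-70 560 [  0   0   0   0   0   0  49 231   2   0   0   0   0   0   0   0   0   0
 141  97  40   0   0   0   0   0]
-65 546 [  0   0   0   0  20  28  42 173   2   0   0   0   0   0   0   0   0   0
 136  66  36  31  12   0   0   0]
-60 559 [  0   0   0   0  29  44  35 178   2   0   0   0   0   0   0   0   0   0
 113  54  30  52  22   0   0   0]
-55 498 [  0   0   0   0  22  35  33 153   3   0   0   0   0   0   0   0   0   0
 111  51  28  45  17   0   0   0]
-50 445 [  0   0   0   0  21  36  34 128   6   0   0   0   0   0   0   0   0   0
  96  42  24  42  16   0   0   0]
-45 386 [  0   0   0   0   9  34  28 115   8   0   0   0   0   0   0   0   0   0
  90  41  22  32   7   0   0   0]
-40 205 [ 0  0  0  0  0  2 12 81  5  0  0  0  0  0  0  0  0  0 74 16 10  5  0  0
  0  0]
-35 1715 [  0   0   0   0   0   0   0  22   0   0   0 237 492 456 471  14   0   0
  23   0   0   0   0   0   0   0]
-30 378 [  0   0   0   0   0   0   0   0   0   0   0 148  31  48  61  90   0   0
   0   0   0   0   0   0   0   0]
```

View pics/w5.png

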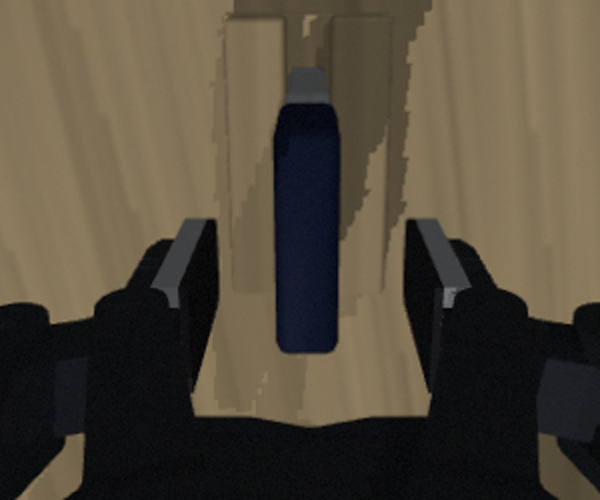

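The camera depth shows the finger tips ending about 30 mm short of the reported TCP (tips at tool z ≈ −32, level with the fob top). The fingers therefore closed just above the fob. I'll descend 20 mm more and grip again.

```bash
python3 -m jog '[{"travel":[0,0.7,5],"delta_rot":[0,0,0]},{"travel":[0,0,5],"delta_rot":[0,0,0]},{"travel":[0,0,5],"delta_rot":[0,0,0]},{"travel":[0,0,5],"delta_rot":[0,0,0]},{"travel":[0,0,0],"delta_rot":[0,0,0]},{"travel":[0,0,0],"delta_rot":[0,0,0]},{"travel":[0,0,0],"delta_rot":[0,0,0]},{"travel":[0,0,0],"delta_rot":[0,0,0]}]' 44 60
python3 -m jog '[{"travel":[0,0,0],"delta_rot":[0,0,0]},{"travel":[0,0,0],"delta_rot":[0,0,0]},{"travel":[0,0,0],"delta_rot":[0,0,0]},{"travel":[0,0,0],"delta_rot":[0,0,0]},{"travel":[0,0,0],"delta_rot":[0,0,0]},{"travel":[0,0,0],"delta_rot":[0,0,0]},{"travel":[0,0,0],"delta_rot":[0,0,0]},{"travel":[0,0,0],"delta_rot":[0,0,0]}]' 0 60
```

```text
time_s: 9.35
tool_pos: [0.4792, -0.1466, 0.0441]
tool_rot: [[0.15, 0.989, 0.0], [0.989, -0.15, -0.0], [-0.0, 0.0, -1.0]]
ft_force: [0.3, -0.4, -0.3]
gripper_width: 0.518
grip_force: 0.0
time_s: 10.35
tool_pos: [0.479, -0.1466, 0.0441]
tool_rot: [[0.15, 0.989, -0.0], [0.989, -0.15, -0.0], [-0.0, -0.0, -1.0]]
ft_force: [-1.7, 1.1, 5.7]
gripper_width: 0.172
grip_force: 59.2
```

Gripped: width 0.172 (about 15 mm), 59 N. Now lift and carry it to the staple.

```bash
python3 -m jog '[{"travel":[0,0,-4],"delta_rot":[0,0,0]},{"travel":[0,0,-8],"delta_rot":[0,0,0]},{"travel":[0,0,-14],"delta_rot":[0,0,0]},{"travel":[0,0,-18],"delta_rot":[0,0,0]},{"travel":[0,0,-18],"delta_rot":[0,0,0]},{"travel":[0,0,-18],"delta_rot":[0,0,0]},{"travel":[0,0,-14],"delta_rot":[0,0,0]},{"travel":[0,0,-6],"delta_rot":[0,0,0]}]'
python3 -m jog '[{"travel":[20,2,0],"delta_rot":[0,0,0]},{"travel":[40,5,0],"delta_rot":[0,0,0]},{"travel":[50,6,0],"delta_rot":[0,0,0]},{"travel":[50,6,0],"delta_rot":[0,0,0]},{"travel":[50,6,0],"delta_rot":[0,0,0]},{"travel":[50,6,0],"delta_rot":[0,0,0]},{"travel":[40,5,0],"delta_rot":[0,0,0]},{"travel":[17,2,0],"delta_rot":[0,0,0.045]}]'
python3 -m jog '[{"travel":[0,0,0],"delta_rot":[0,0,0]},{"travel":[0,0,0],"delta_rot":[0,0,0]},{"travel":[0,0,0],"delta_rot":[0,0,0]},{"travel":[0,0,0],"delta_rot":[0,0,0]},{"travel":[0,0,0],"delta_rot":[0,0,0]},{"travel":[0,0,0],"delta_rot":[0,0,0]},{"travel":[0,0,0],"delta_rot":[0,0,0]},{"travel":[0,0,0],"delta_rot":[0,0,0]}]'
python3 - <<'E'
from h import *
s=state();c=camera("wrist");P=cloud(c,np.ones((420,560),bool),wristT(c,s))
print(s["tool_pos"],s["ft_force"]);p=np.array(s["tool_pos"]);R=np.array(s["tool_rot"])
A=P[np.hypot(P[:,0]-.565,P[:,1]-.163)<.07]
Q=(A-p)@R*1000
F=Q[(A[:,2]>.16)&(abs(Q[:,1])<9)&(Q[:,0]>22)&(Q[:,2]>-58)];print("fob front x max",np.percentile(F[:,0],[50,95,99]),np.percentile(F[:,2],[1,5,50]), np.percentile(F[:,1],[2,98]))
B=A[(A[:,2]>.018)&(A[:,2]<.027)];print("block",cv2.minAreaRect((B[:,:2]*1000).astype(np.float32)))
d=camera("scene")
cr=cv2.resize(d["pixels"][150:300,280:430],(400,400),interpolation=cv2.INTER_CUBIC)
cv2.imwrite("pics/w6.png",np.hstack([cv2.resize(c["pixels"],(400,400)),cr]))
E
```

```text
time_s: 11.35
tool_pos: [0.4796, -0.1468, 0.1453]
tool_rot: [[0.15, 0.989, 0.002], [0.989, -0.15, -0.001], [-0.001, 0.002, -1.0]]
ft_force: [0.0, -1.0, -1.6]
gripper_width: 0.179
grip_force: 58.6
time_s: 12.35
tool_pos: [0.564, 0.1634, 0.1432]
tool_rot: [[0.194, 0.981, -0.001], [0.981, -0.194, 0.0], [-0.0, -0.001, -1.0]]
ft_force: [0.2, -0.8, -0.8]
gripper_width: 0.167
grip_force: 58.6
time_s: 13.35
tool_pos: [0.5643, 0.1611, 0.1439]
tool_rot: [[0.195, 0.981, 0.0], [0.981, -0.195, -0.0], [-0.0, 0.0, -1.0]]
ft_force: [-0.1, 0.6, -1.7]
gripper_width: 0.173
grip_force: 58.6
[0.56425406 0.16114834 0.14390018] [-0.0919116   0.55194378 -1.71280312]
fob front x max [29.45373556 31.24823318 32.37745821] [-51.64765699 -51.29484504 -48.7245115 ] [-5.64417076  8.60532514]
block ((565.1104736328125, 163.15277099609375), (56.274574279785156, 76.06088256835938), 78.77281951904297)
```

View pics/w6.png

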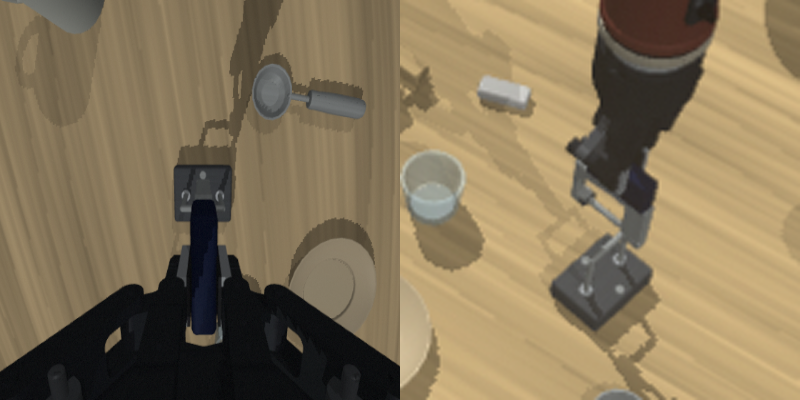

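Scene crop shows the stout arm on world +y and the hook above the crossbar. The bar should enter within about 1 mm of y = 0. Next: descend.

```bash
python3 -m jog '[{"travel":[-0.4,0,4],"delta_rot":[0,0,0]},{"travel":[0,0,5],"delta_rot":[0,0,0]},{"travel":[0,0,5],"delta_rot":[0,0,0]},{"travel":[0,0,5],"delta_rot":[0,0,0]},{"travel":[0,0,3],"delta_rot":[0,0,0]},{"travel":[0,0,2],"delta_rot":[0,0,0]},{"travel":[0,0,1.5],"delta_rot":[0,0,0]},{"travel":[0,0,1.5],"delta_rot":[0,0,0]}]'
python3 -m jog '[{"travel":[0,0,1.5],"delta_rot":[0,0,0]},{"travel":[0,0,1.5],"delta_rot":[0,0,0]},{"travel":[0,0,1.5],"delta_rot":[0,0,0]},{"travel":[0,0,1.5],"delta_rot":[0,0,0]},{"travel":[0,0,1.5],"delta_rot":[0,0,0]},{"travel":[0,0,1.5],"delta_rot":[0,0,0]},{"travel":[0,0,1.5],"delta_rot":[0,0,0]},{"travel":[0,0,1.5],"delta_rot":[0,0,0]}]'
```

```text
time_s: 14.45
tool_pos: [0.5643, 0.1607, 0.1169]
tool_rot: [[0.195, 0.981, 0.0], [0.981, -0.195, 0.0], [0.0, 0.0, -1.0]]
ft_force: [-0.3, -0.2, -1.5]
gripper_width: 0.169
grip_force: 58.6
time_s: 15.45
tool_pos: [0.5642, 0.1607, 0.105]
tool_rot: [[0.195, 0.981, 0.0], [0.981, -0.195, -0.0], [-0.0, 0.0, -1.0]]
ft_force: [-0.2, -0.4, 0.2]
gripper_width: 0.167
grip_force: 58.9
```

```bash
python3 -m jog '[{"travel":[0,0,1.5],"delta_rot":[0,0,0]},{"travel":[0,0,1.5],"delta_rot":[0,0,0]},{"travel":[0,0,1.5],"delta_rot":[0,0,0]},{"travel":[0,0,1.5],"delta_rot":[0,0,0]},{"travel":[0,0,1.5],"delta_rot":[0,0,0]},{"travel":[0,0,1.5],"delta_rot":[0,0,0]},{"travel":[0,0,1.5],"delta_rot":[0,0,0]},{"travel":[0,0,1.5],"delta_rot":[0,0,0]}]'
python3 -m jog '[{"travel":[0,0,1.2],"delta_rot":[0,0,0]},{"travel":[0,0,1.2],"delta_rot":[0,0,0]},{"travel":[0,0,1.2],"delta_rot":[0,0,0]},{"travel":[0,0,1.2],"delta_rot":[0,0,0]},{"travel":[0,0,1.2],"delta_rot":[0,0,0]},{"travel":[0,0,1.2],"delta_rot":[0,0,0]},{"travel":[0,0,1.2],"delta_rot":[0,0,0]},{"travel":[0,0,1.2],"delta_rot":[0,0,0]}]'
```

```text
time_s: 16.45
tool_pos: [0.5643, 0.1607, 0.0929]
tool_rot: [[0.195, 0.981, 0.0], [0.981, -0.195, -0.0], [-0.0, 0.0, -1.0]]
ft_force: [0.4, -0.5, 2.1]
gripper_width: 0.174
grip_force: 59.2
time_s: 17.45
tool_pos: [0.5641, 0.1606, 0.0831]
tool_rot: [[0.195, 0.981, -0.0], [0.981, -0.195, -0.0], [-0.0, -0.0, -1.0]]
ft_force: [0.6, -0.8, 1.7]
gripper_width: 0.171
grip_force: 59.2
```

```bash
python3 -m jog '[{"travel":[0,0,1],"delta_rot":[0,0,0]},{"travel":[0,0,1],"delta_rot":[0,0,0]},{"travel":[0,0,1],"delta_rot":[0,0,0]},{"travel":[0,0,1],"delta_rot":[0,0,0]},{"travel":[0,0,1],"delta_rot":[0,0,0]},{"travel":[0,0,1],"delta_rot":[0,0,0]},{"travel":[0,0,1],"delta_rot":[0,0,0]},{"travel":[0,0,0],"delta_rot":[0,0,0]}]'
```

```text
time_s: 18.45
tool_pos: [0.5641, 0.1613, 0.0761]
tool_rot: [[0.195, 0.981, -0.0], [0.981, -0.195, 0.001], [0.001, -0.0, -1.0]]
ft_force: [0.6, 0.4, -0.2]
gripper_width: 0.171
grip_force: 59.5
```

```bash
python3 -m jog '[{"travel":[0,0,1],"delta_rot":[0,0,0]},{"travel":[0,0,1],"delta_rot":[0,0,0]},{"travel":[0,0,1],"delta_rot":[0,0,0]},{"travel":[0,0,0],"delta_rot":[0,0,0]},{"travel":[0,0,0],"delta_rot":[0,0,0]},{"travel":[0,0,0],"delta_rot":[0,0,0]},{"travel":[0,0,0],"delta_rot":[0,0,0]},{"travel":[0,0,0],"delta_rot":[0,0,0]}]'
```

```text
time_s: 19.45
tool_pos: [0.5642, 0.1607, 0.0733]
tool_rot: [[0.195, 0.981, 0.0], [0.981, -0.195, 0.0], [0.0, 0.0, -1.0]]
ft_force: [0.6, 0.1, -1.4]
gripper_width: 0.174
grip_force: 59.5
```

The force is back to the free weight (−1.4 N), so the gate has snapped shut. Now I raise it slowly to tug.

```bash
python3 -m jog '[{"travel":[0,0,-2],"delta_rot":[0,0,0]},{"travel":[0,0,-2.5],"delta_rot":[0,0,0]},{"travel":[0,0,-3],"delta_rot":[0,0,0]},{"travel":[0,0,-3],"delta_rot":[0,0,0]},{"travel":[0,0,-2.5],"delta_rot":[0,0,0]},{"travel":[0,0,-2],"delta_rot":[0,0,0]},{"travel":[0,0,-1.5],"delta_rot":[0,0,0]},{"travel":[0,0,-1.5],"delta_rot":[0,0,0]}]'
```

```text
time_s: 20.45
tool_pos: [0.5641, 0.1607, 0.0914]
tool_rot: [[0.195, 0.981, -0.0], [0.981, -0.195, 0.0], [-0.0, -0.0, -1.0]]
ft_force: [-0.0, 0.1, -0.6]
gripper_width: 0.17
grip_force: 59.5
```

```bash
python3 -m jog '[{"travel":[0,0,-0.5],"delta_rot":[0,0,0]},{"travel":[0,0,-0.5],"delta_rot":[0,0,0]},{"travel":[0,0,-0.5],"delta_rot":[0,0,0]},{"travel":[0,0,-0.5],"delta_rot":[0,0,0]},{"travel":[0,0,-0.5],"delta_rot":[0,0,0]},{"travel":[0,0,-0.5],"delta_rot":[0,0,0]},{"travel":[0,0,0],"delta_rot":[0,0,0]},{"travel":[0,0,0],"delta_rot":[0,0,0]}]'
```

```text
time_s: 21.45
tool_pos: [0.5642, 0.1607, 0.0943]
tool_rot: [[0.195, 0.981, 0.0], [0.981, -0.195, -0.0], [-0.0, 0.0, -1.0]]
ft_force: [-0.4, -0.6, -1.4]
gripper_width: 0.17
grip_force: 59.5
```

Contact is expected near 0.0965, so I continue in small steps.

```bash
python3 -m jog '[{"travel":[0,0,-0.5],"delta_rot":[0,0,0]},{"travel":[0,0,-0.5],"delta_rot":[0,0,0]},{"travel":[0,0,-0.5],"delta_rot":[0,0,0]},{"travel":[0,0,-0.5],"delta_rot":[0,0,0]},{"travel":[0,0,0],"delta_rot":[0,0,0]},{"travel":[0,0,0],"delta_rot":[0,0,0]},{"travel":[0,0,0],"delta_rot":[0,0,0]},{"travel":[0,0,0],"delta_rot":[0,0,0]}]'
```

```text
time_s: 22.45
tool_pos: [0.5642, 0.1607, 0.0963]
tool_rot: [[0.195, 0.981, -0.0], [0.981, -0.195, -0.0], [-0.0, -0.0, -1.0]]
ft_force: [0.2, 0.2, -2.1]
gripper_width: 0.174
grip_force: 59.5
```

```bash
python3 -m jog '[{"travel":[0,0,-0.4],"delta_rot":[0,0,0]},{"travel":[0,0,-0.4],"delta_rot":[0,0,0]},{"travel":[0,0,0],"delta_rot":[0,0,0]},{"travel":[0,0,0],"delta_rot":[0,0,0]},{"travel":[0,0,0],"delta_rot":[0,0,0]},{"travel":[0,0,0],"delta_rot":[0,0,0]},{"travel":[0,0,0],"delta_rot":[0,0,0]},{"travel":[0,0,0],"delta_rot":[0,0,0]}]'
```

```text
time_s: 23.45
tool_pos: [0.5642, 0.1607, 0.0971]
tool_rot: [[0.195, 0.981, 0.0], [0.981, -0.195, 0.0], [0.0, 0.0, -1.0]]
ft_force: [-0.4, -0.7, -1.8]
gripper_width: 0.175
grip_force: 59.5
```

```bash
python3 -m jog '[{"travel":[0,0,-0.4],"delta_rot":[0,0,0]},{"travel":[0,0,-0.4],"delta_rot":[0,0,0]},{"travel":[0,0,0],"delta_rot":[0,0,0]},{"travel":[0,0,0],"delta_rot":[0,0,0]},{"travel":[0,0,0],"delta_rot":[0,0,0]},{"travel":[0,0,0],"delta_rot":[0,0,0]},{"travel":[0,0,0],"delta_rot":[0,0,0]},{"travel":[0,0,0],"delta_rot":[0,0,0]}]'
```

```text
time_s: 24.45
tool_pos: [0.5641, 0.1607, 0.0979]
tool_rot: [[0.195, 0.981, -0.0], [0.981, -0.195, -0.0], [-0.0, -0.0, -1.0]]
ft_force: [0.1, 0.8, -2.9]
gripper_width: 0.172
grip_force: 59.4
```

```bash
python3 -m jog '[{"travel":[0,0,-0.3],"delta_rot":[0,0,0]},{"travel":[0,0,-0.3],"delta_rot":[0,0,0]},{"travel":[0,0,0],"delta_rot":[0,0,0]},{"travel":[0,0,0],"delta_rot":[0,0,0]},{"travel":[0,0,0],"delta_rot":[0,0,0]},{"travel":[0,0,0],"delta_rot":[0,0,0]},{"travel":[0,0,0],"delta_rot":[0,0,0]},{"travel":[0,0,0],"delta_rot":[0,0,0]}]'; python3 -c "
from h import *
for i in range(4): print(state()['ft_force']); camera('top')"
```

```text
time_s: 25.45
tool_pos: [0.564, 0.1607, 0.0983]
tool_rot: [[0.195, 0.981, -0.0], [0.981, -0.195, -0.0], [-0.0, -0.0, -1.0]]
ft_force: [1.5, -0.4, -9.4]
gripper_width: 0.17
grip_force: 58.6
[ 1.51106189 -0.42150676 -9.40597963]
[ 1.38210857  0.11428352 -8.4568986 ]
[ 1.10946655 -0.05830624 -8.10695698]
[ 0.79917208  0.07791039 -8.86691928]
```

The tug holds at about 7 N. Now I lower it; arch contact is expected near TCP z 0.068.

```bash
python3 -m jog '[{"travel":[0,0,2],"delta_rot":[0,0,0]},{"travel":[0,0,3.5],"delta_rot":[0,0,0]},{"travel":[0,0,4],"delta_rot":[0,0,0]},{"travel":[0,0,4],"delta_rot":[0,0,0]},{"travel":[0,0,4],"delta_rot":[0,0,0]},{"travel":[0,0,4],"delta_rot":[0,0,0]},{"travel":[0,0,3],"delta_rot":[0,0,0]},{"travel":[0,0,1.5],"delta_rot":[0,0,0]}]'; python3 -m jog '[{"travel":[0,0,0.5],"delta_rot":[0,0,0]},{"travel":[0,0,0.5],"delta_rot":[0,0,0]},{"travel":[0,0,0.5],"delta_rot":[0,0,0]},{"travel":[0,0,0.5],"delta_rot":[0,0,0]},{"travel":[0,0,0.5],"delta_rot":[0,0,0]},{"travel":[0,0,0],"delta_rot":[0,0,0]},{"travel":[0,0,0],"delta_rot":[0,0,0]},{"travel":[0,0,0],"delta_rot":[0,0,0]}]'
```

```text
time_s: 26.65
tool_pos: [0.564, 0.1607, 0.0722]
tool_rot: [[0.195, 0.981, -0.0], [0.981, -0.195, -0.0], [-0.0, -0.0, -1.0]]
ft_force: [-0.5, 0.8, -0.3]
gripper_width: 0.172
grip_force: 59.5
time_s: 27.65
tool_pos: [0.5642, 0.1607, 0.07]
tool_rot: [[0.195, 0.981, 0.0], [0.981, -0.195, 0.0], [0.0, 0.0, -1.0]]
ft_force: [-0.4, -0.9, -1.4]
gripper_width: 0.168
grip_force: 59.5
```

```bash
python3 -m jog '[{"travel":[0,0,0.4],"delta_rot":[0,0,0]},{"travel":[0,0,0.4],"delta_rot":[0,0,0]},{"travel":[0,0,0],"delta_rot":[0,0,0]},{"travel":[0,0,0],"delta_rot":[0,0,0]},{"travel":[0,0,0],"delta_rot":[0,0,0]},{"travel":[0,0,0],"delta_rot":[0,0,0]},{"travel":[0,0,0],"delta_rot":[0,0,0]},{"travel":[0,0,0],"delta_rot":[0,0,0]}]'
```

```text
time_s: 28.65
tool_pos: [0.5642, 0.1607, 0.0692]
tool_rot: [[0.195, 0.981, 0.0], [0.981, -0.195, -0.0], [-0.0, 0.0, -1.0]]
ft_force: [0.8, 0.1, -1.1]
gripper_width: 0.174
grip_force: 59.5
```

```bash
python3 -m jog '[{"travel":[0,0,0.4],"delta_rot":[0,0,0]},{"travel":[0,0,0.4],"delta_rot":[0,0,0]},{"travel":[0,0,0],"delta_rot":[0,0,0]},{"travel":[0,0,0],"delta_rot":[0,0,0]},{"travel":[0,0,0],"delta_rot":[0,0,0]},{"travel":[0,0,0],"delta_rot":[0,0,0]},{"travel":[0,0,0],"delta_rot":[0,0,0]},{"travel":[0,0,0],"delta_rot":[0,0,0]}]'
```

```text
time_s: 29.65
tool_pos: [0.5642, 0.1607, 0.0684]
tool_rot: [[0.195, 0.981, 0.0], [0.981, -0.195, -0.0], [-0.0, 0.0, -1.0]]
ft_force: [0.4, -0.4, -1.8]
gripper_width: 0.173
grip_force: 59.5
```

```bash
python3 -m jog '[{"travel":[0,0,0.3],"delta_rot":[0,0,0]},{"travel":[0,0,0.3],"delta_rot":[0,0,0]},{"travel":[0,0,0],"delta_rot":[0,0,0]},{"travel":[0,0,0],"delta_rot":[0,0,0]},{"travel":[0,0,0],"delta_rot":[0,0,0]},{"travel":[0,0,0],"delta_rot":[0,0,0]},{"travel":[0,0,0],"delta_rot":[0,0,0]},{"travel":[0,0,0],"delta_rot":[0,0,0]}]'
```

```text
time_s: 30.65
tool_pos: [0.5642, 0.1607, 0.0678]
tool_rot: [[0.195, 0.981, 0.0], [0.981, -0.195, -0.0], [-0.0, 0.0, -1.0]]
ft_force: [-0.8, -0.4, -2.2]
gripper_width: 0.168
grip_force: 59.5
```

```bash
python3 -m jog '[{"travel":[0,0,0.3],"delta_rot":[0,0,0]},{"travel":[0,0,0.3],"delta_rot":[0,0,0]},{"travel":[0,0,0],"delta_rot":[0,0,0]},{"travel":[0,0,0],"delta_rot":[0,0,0]},{"travel":[0,0,0],"delta_rot":[0,0,0]},{"travel":[0,0,0],"delta_rot":[0,0,0]},{"travel":[0,0,0],"delta_rot":[0,0,0]},{"travel":[0,0,0],"delta_rot":[0,0,0]}]'
```

```text
time_s: 31.65
tool_pos: [0.5643, 0.1607, 0.0673]
tool_rot: [[0.195, 0.981, 0.0], [0.981, -0.195, -0.0], [0.0, 0.0, -1.0]]
ft_force: [-0.2, 0.6, 1.0]
gripper_width: 0.173
grip_force: 59.8
```

```bash
python3 -m jog '[{"travel":[0,0,0.3],"delta_rot":[0,0,0]},{"travel":[0,0,0.3],"delta_rot":[0,0,0]},{"travel":[0,0,0],"delta_rot":[0,0,0]},{"travel":[0,0,0],"delta_rot":[0,0,0]},{"travel":[0,0,0],"delta_rot":[0,0,0]},{"travel":[0,0,0],"delta_rot":[0,0,0]},{"travel":[0,0,0],"delta_rot":[0,0,0]},{"travel":[0,0,0],"delta_rot":[0,0,0]}]'
```

```text
time_s: 32.65
tool_pos: [0.5644, 0.1608, 0.0672]
tool_rot: [[0.195, 0.981, 0.0], [0.981, -0.195, 0.0], [0.0, 0.0, -1.0]]
ft_force: [-2.9, -0.8, 5.9]
gripper_width: 0.171
grip_force: 60.6
```

Arch contact found. I'll ease back 0.4 mm, release, and check before retreating.

```bash
python3 -m jog '[{"travel":[0,0,-0.4],"delta_rot":[0,0,0]},{"travel":[0,0,0],"delta_rot":[0,0,0]},{"travel":[0,0,0],"delta_rot":[0,0,0]},{"travel":[0,0,0],"delta_rot":[0,0,0]},{"travel":[0,0,0],"delta_rot":[0,0,0]},{"travel":[0,0,0],"delta_rot":[0,0,0]},{"travel":[0,0,0],"delta_rot":[0,0,0]},{"travel":[0,0,0],"delta_rot":[0,0,0]}]' - 20
python3 -m jog '[{"travel":[0,0,0],"delta_rot":[0,0,0]},{"travel":[0,0,0],"delta_rot":[0,0,0]},{"travel":[0,0,0],"delta_rot":[0,0,0]},{"travel":[0,0,0],"delta_rot":[0,0,0]},{"travel":[0,0,0],"delta_rot":[0,0,0]},{"travel":[0,0,0],"delta_rot":[0,0,0]},{"travel":[0,0,0],"delta_rot":[0,0,0]},{"travel":[0,0,0],"delta_rot":[0,0,0]}]' 50 20
python3 - <<'E'
from h import *
c=camera("wrist");d=camera("scene")
cr=cv2.resize(d["pixels"][180:290,300:410],(400,400),interpolation=cv2.INTER_CUBIC)
cv2.imwrite("pics/w7.png",np.hstack([cv2.resize(c["pixels"],(400,400)),cr]))
E
```

```text
time_s: 33.65
tool_pos: [0.5643, 0.1607, 0.0672]
tool_rot: [[0.195, 0.981, 0.0], [0.981, -0.195, 0.0], [0.0, 0.0, -1.0]]
ft_force: [-2.1, -0.6, 4.3]
gripper_width: 0.173
grip_force: 60.4
time_s: 34.65
tool_pos: [0.5642, 0.1607, 0.067]
tool_rot: [[0.195, 0.981, -0.0], [0.981, -0.195, -0.0], [-0.0, -0.0, -1.0]]
ft_force: [-0.7, -0.2, 0.5]
gripper_width: 0.588
grip_force: 0.0
```

View pics/w7.png

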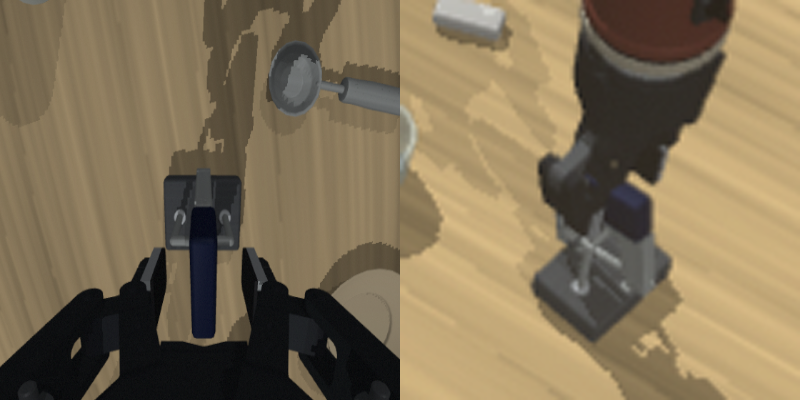

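The hook hangs on the crossbar with the fob centred between the open fingers, which are clear of it. Retreat straight up.

```bash
python3 -m jog '[{"travel":[0,0,-5],"delta_rot":[0,0,0]},{"travel":[0,0,-8],"delta_rot":[0,0,0]},{"travel":[0,0,-10],"delta_rot":[0,0,0]},{"travel":[0,0,-15],"delta_rot":[0,0,0]},{"travel":[0,0,-20],"delta_rot":[0,0,0]},{"travel":[0,0,-25],"delta_rot":[0,0,0]},{"travel":[0,0,-25],"delta_rot":[0,0,0]},{"travel":[0,0,-15],"delta_rot":[0,0,0]}]'
python3 - <<'E'
from h import *
def fob(n):
    s=state();c=camera(n);P=cloud(c,np.ones((420,560),bool),wristT(c,s) if n=="wrist" else None)
    B=P[(np.hypot(P[:,0]-.564,P[:,1]-.163)<.06)&(P[:,2]>.095)&(P[:,2]<.14)]
    X=np.c_[(B[:,:2]-[.564,.163])@[.195,.981]*1000,B[:,2]*1000]
    t=X[X[:,1]>108];k=np.polyfit(t[:,0],t[:,1],1);print(n,k,np.percentile(X,[1,50,99],axis=0).round(1).tolist())
    return c
fob("wrist");c=fob("scene");fob("wrist")
cv2.imwrite("pics/w8.png",cv2.resize(c["pixels"][160:300,290:430],(560,560),interpolation=cv2.INTER_CUBIC))
E
```

```text
time_s: 35.75
tool_pos: [0.5652, 0.1609, 0.193]
tool_rot: [[0.195, 0.981, 0.003], [0.981, -0.195, 0.0], [0.001, 0.003, -1.0]]
ft_force: [0.2, -0.3, -0.7]
gripper_width: 0.583
grip_force: 0.0
wrist [  0.14557742 117.52823296] [[-37.3, 97.0], [-2.2, 116.4], [24.4, 122.8]]
scene [1.07736661e-01 1.16236410e+02] [[-38.1, 96.2], [-3.4, 112.9], [22.8, 123.2]]
wrist [  0.14445751 117.44302031] [[-37.3, 96.6], [-1.5, 116.5], [24.5, 122.5]]
```

View pics/w8.png

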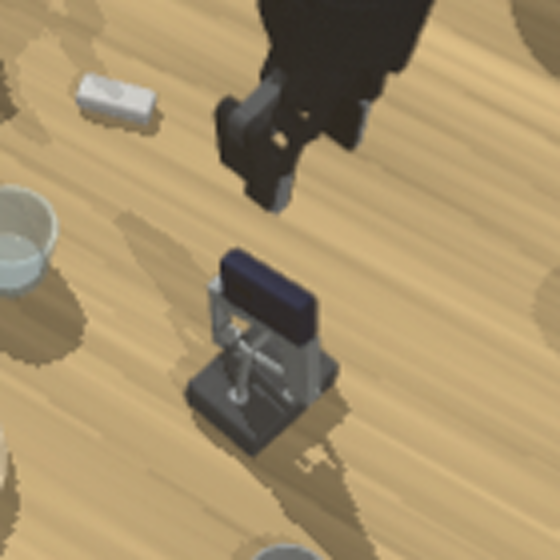

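The hook hangs on the crossbar (around (265,350) px in the crop), tilted about 0.14 rad. It is at rest and the gripper is clear. Handing in.

```bash
python3 -c "
from cell import *
print(finish_job())"
```

```text
the job is handed in; nothing more can be done
None
```

The job is handed in (no verdict was returned): the hook hangs on the crossbar at rest, tilted about 0.14 rad; the gate snapped shut and held an upward tug of about 7 N, and the gripper is clear of it.

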